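Close the cassette reader and start it touch-free

ROBOT

A 6-joint arm with a two-finger parallel gripper is mounted at the origin on the work surface. World frame = base frame: x ahead of the robot, y to its left, z up, the work surface at z = 0. Lengths are in m, angles in rad, forces in N, time in s.
With the tool pointing down it reaches from about 0.25 to 0.775 m from the base axis. Payload 4 kg.
Tool frame: the origin (TCP) lies on the centre line of the jaws, within the pads' length; the fingertips stand 8 mm ahead of it and the grasp point (between the pads) lies 11 mm behind it; z points along the fingers, y is the direction in which the jaws open and shut (so a half turn about z gives the same grasp; the last joint's range is limited). The gripper opens to 94 mm and grips with 3 to 60 N. Pads are 16 mm wide; open, the fingers measure 119 mm over their backs; the gripper's body (75 mm by 177 mm) begins 78 mm behind the grasp point.
Start: joints at [-0.103, 0.087, 1.371, -0, 1.684, -0.103], TCP at [0.55, -0, 0.214] pointing down, gripper open.
Joint ranges: [-3.1, 3.1], [-0.76, 2.03], [0.27, 2.55], [-1.08, 4.22], [0.17, 2.65], [-2.57, 2.57]. Speed limits (rad/s): [2.79, 2.79, 3.14, 3.14, 3.14, 3.14].

INTERFACE

Orientations are given as [roll, pitch, yaw] about the fixed x, y, z axes, in that order (R = Rz(yaw) Ry(pitch) Rx(roll)).
In Python, from bench import * gives the robot as it stands.
- The arm moves only by the tool step_arm, never from a script. Its argument "steps" is a list of rows, each an object of numbers: "jaw": the opening, from 0 (shut) to 1 (fully open); "tx", "ty", "tz": the shift along the tool's x, y, z in m; "ax", "ay", "az": the turn, a rotation vector about the tool's x, y, z in rad. In form: [{"jaw": .., "tx": .., "ty": .., "tz": .., "ax": .., "ay": .., "az": ..}, ...]. A call has 1 to 8 rows; each row is the pose to reach, as a shift and turn from the pose measured when the call began, along the tool's axes at that moment; what a row does not reach only later rows make up. A row lasts 1/10 s, in which the tool goes at most 50 mm and 8.59 degrees, less where a joint would pass 70% of its speed; a pose out of reach is approached as far as the arm can. A call with a gripper value outside its range is refused whole. The fingers move at their own pace and stop on an object; the grip force is fixed at half the most. Time passes only in rows, so rows that repeat a pose let the fingers close. It gives the time, the measured TCP pose, the force and the opening at its end, in the units of the state.
- get_obs(): the state, without advancing time (a new reading comes with each control period).
- snapshot(name): name is "scene" or "side" or "wrist"; returns (picture, depth): 384x512x3 uint8, red, green, blue; 384x512 float32, m along the optical axis (not along the pixel's ray), 0 where there is no reading.
- camera_model(name): a dict with "intrinsics" (3x3 intrinsics, pixels), "origin" and "orientation" of the camera in the world. Camera axes: x right, y down, z forward; pixel columns grow to the right and rows downward; lengths in m; the calibration is good to about 2 mm. A picture is of the moment at which its call begins: read the wrist's pose just before it. camera_model takes no time and is no camera call; for the wrist camera it gives the pose at the moment of the call.
- close_job(): hands the job in, once; it reports no verdict.
Trained networks look in the newest picture that a camera, given by its name, has taken for a name from the list of things; names that differ only in an ending like _2 or _b are one class to them, and where a whole thing is asked for, a point or a joint stands for the part that bears it (a point fixed in the world has none). Each returns a list of dicts, best first, with "confidence" (0 to 1); they miss things now and then, are a little off and sometimes report something else, mostly with a low value. They report only what shows in the picture. A call takes as long as a camera call.
- silhouettes(camera, query): "pixels" (384x512 bool, what is visible of it) and "rect" ([left, top, right, bottom] in pixels, round what is visible of it).
The state is a dict: "time": time; "joint_positions": joint angles; "qvel": joint speeds; "joint_torque": joint torques, N m; "tool_pos": TCP position; "ee_rot": TCP orientation; "wrist_force": force on the tool from outside, world axes, zero at the start; "wrist_torque": the same for the moment, N m; "width": finger opening in m.
Only numpy, scipy, OpenCV 4.12 (cv2) and the standard library are available. Lean on these libraries where they do the work, as an engineer would, in place of code of your own. Each camera call takes 0.05 s, during which the arm holds its last target. There are 200 camera calls.

TASK

Start a test on the cassette reader: push its open sample drawer fully home with the fingertips, then point down at the round touch-free sensor window on its deck, holding the fingertips about 2 cm above the middle of it for at least two seconds without touching any of the windows, and finally draw the hand back well clear, at least 15 cm away from it. Do not point at the round window before the drawer is shut, never bring the fingertips down over the square or the slot-shaped window, and leave the jar, the hand-held meter and the tip box where they stand, not picked up or pushed about.

Things in the scene. Friction and masses are not known exactly. Their poses are not given: they have to be found in the camera images.
- reader: White bench-top cassette reader, fixed to the counter: 236 mm deep (x), 300 mm wide (y), flat deck 115 mm above the counter; a display wedge rises to about 150 mm on its back part (from 34 mm behind the centre backwards). Origin: centre of its underside, on the counter. Its x axis points from its front into the machine (roughly away from the robot), y to the left seen from the robot, z up. Its front face lies at x = -116 mm.
- drawer (a joint): Opening of the reader's sample drawer in m: 0 fully home (hard stop), grows as the drawer comes out along the reader's -x, at most 0.095. Slides with about 2 N of friction and stays where it is left; no spring or latch.
- drawer_front (a point): Middle of the outer face of the drawer's white front plate, which is 116 mm wide (reader's y) and 50 mm high (45 to 95 mm above the counter). This point is 70 mm above the counter, moves with the drawer and has the reader's axes. When the drawer is home this face still stands 19 mm proud of the reader's front face.
- round_window: The round touch-free sensor window (start): black glass disc 36 mm across in a grey round bezel 44 mm across, fixed on the deck. Origin at the centre of its underside, at deck level; its top is 5 mm above the origin; z up. The three windows stand in a row across the deck, 50 mm towards the front from the reader's centre and 90 mm apart, in any order.
- square_window: The square touch-free window (opens the drawer; not wanted): 34 mm square black glass in a grey bezel 42 mm square, 5 mm high, on the deck. Origin at the centre of its underside.
- slot_window: The slot-shaped touch-free window (prints; not wanted): black glass 12 by 52 mm in a grey bezel 20 by 60 mm, 5 mm high, on the deck. Origin at the centre of its underside.
- jar: Bystander: loose specimen jar with a white cap, 48 mm across and 65 mm high, standing in front of the reader on its left (reader's +y). Origin at the centre of its underside.
- meter: Bystander: loose white hand-held meter lying flat, 105 by 58 mm, 22 mm high, in front of the reader on its right (reader's -y). Origin at the centre of its underside.
- tip_box: Bystander: loose pipette tip box, white with a grey lid, 122 by 82 mm, 67 mm high, standing beside the reader on its left. Origin at the centre of its underside.

How it is judged:
By the outcome, as a careful person would: the job done as asked, in the order asked, and still so for the second after the job is handed in, with the robot touching nothing.
It also fails if it takes over 51 s, if anything falls off the work surface, if the arm or the gripper's body presses on something with over 40 N, if the wrist force passes 120 N, or if a joint passes its speed limit or range.

## Working session

There is one attempt and no reset: what is moved stays moved. The work goes in short steps, Python scripts to look and compute and a tool call to move; the robot and the scene stay as the last step left them, time stands still between calls to the robot, and variables do not carry over. Pictures are saved under pics/ and viewed, about 8 in all and at most 12, crops included, and the job is handed in when it is done.

Besides the shell and the picture viewer there is one more tool, called after "Request:" as name([rows], argument=value, ...), one row to a line, values as JSON. step_arm: Moves the arm, as the interface text tells. Its arguments: {"type":"object","properties":{"steps":{"type":"array"}},"required":["steps"]}

```bash
mkdir -p pics; cat > h.py <<'E'
from bench import *
import numpy as np, cv2
from scipy.spatial.transform import Rotation as R
def cam(n):
    m=camera_model(n); o=np.array(m["orientation"]); 
    Rm=o if o.shape==(3,3) else R.from_euler('xyz',o).as_matrix()
    return np.array(m["intrinsics"]),np.array(m["origin"]),Rm
def cloud(n,d):
    K,t,Rm=cam(n); v,u=np.mgrid[0:384,0:512]
    p=np.stack([(u-K[0,2])/K[0,0]*d,(v-K[1,2])/K[1,1]*d,d],-1)
    return p@Rm.T+t
E
python3 - <<'E'
from h import *
ims=[]
print(get_obs())
for n in ["scene","side"]:
    p,d=snapshot(n); P=cloud(n,d); np.savez(n,p=p,d=d,P=P)
    cv2.imwrite(f"pics/{n}0.png",p[:,:,::-1]); print(n,camera_model(n))
    for q in ["reader","drawer_front","round_window","square_window","slot_window","jar","meter","tip_box"]:
        for s in silhouettes(n,q)[:2]:
            m=s["pixels"]&(d>0); X=P[m]
            print(q,round(s["confidence"],2),s["rect"],m.sum(),np.median(X,0).round(3),np.percentile(X,2,0).round(3),np.percentile(X,98,0).round(3))
E
```

```text
{'time': 0.0, 'joint_positions': array([-1.03092213e-01,  8.79378216e-02,  1.37222384e+00, -2.19536917e-05,
        1.68358224e+00, -1.03106386e-01]), 'qvel': array([-0.00036732,  0.00133224,  0.00084079, -0.00123543, -0.00057728,
       -0.00018113]), 'joint_torque': array([ 1.28542815e-03, -3.40182602e+01, -3.02423716e+01,  7.18220207e-02,
        3.29729996e-02, -1.13141955e-04]), 'tool_pos': array([5.49480732e-01, 4.58725983e-05, 2.12328969e-01]), 'ee_rot': array([-3.13945059e+00, -1.99710427e-04,  1.57080784e+00]), 'wrist_force': array([ 0.12603416,  0.10949094, -0.10649993]), 'wrist_torque': array([ 0.02518801, -0.01574725, -0.00132412]), 'width': 0.09410638379530366}
scene {'intrinsics': array([[455.84100878,   0.        , 254.16745347],
       [  0.        , 455.84100878, 195.71726456],
       [  0.        ,   0.        ,   1.        ]]), 'origin': array([ 0.95081611, -0.34373952,  0.90103397]), 'orientation': array([-2.58605167,  0.00315402,  0.75671409])}
reader 0.78 [194.2, 142.0, 384.5, 331.0] 19287 [ 0.719 -0.009  0.115] [ 0.506 -0.13   0.033] [0.832 0.165 0.149]
drawer_
[... 1837 characters left out ...]
7 -0.007  0.114] [0.677 0.042 0.122]
square_window 0.51 [127.5, 136.0, 309.8, 265.9] 15638 [0.69  0.098 0.113] [ 0.502 -0.11   0.021] [0.808 0.182 0.147]
slot_window 0.66 [212.4, 192.7, 228.2, 215.6] 215 [0.649 0.114 0.12 ] [0.639 0.082 0.116] [0.66  0.14  0.122]
jar 0.97 [265.3, 258.5, 289.3, 298.4] 908 [0.516 0.221 0.05 ] [0.495 0.189 0.004] [0.539 0.231 0.067]
meter 0.86 [293.4, 149.0, 336.2, 167.7] 724 [ 0.491 -0.21   0.021] [ 0.443 -0.25   0.002] [ 0.54  -0.195  0.024]
tip_box 0.56 [134.2, 253.3, 208.3, 316.4] 3934 [0.693 0.282 0.066] [0.639 0.222 0.007] [0.754 0.303 0.069]
tip_box 0.28 [221.9, 146.9, 239.9, 154.2] 197 [ 0.666 -0.066  0.119] [ 0.647 -0.091  0.115] [ 0.686 -0.049  0.122]
```

```bash
ls pics
```

```text
scene0.png
side0.png
```

View pics/scene0.png

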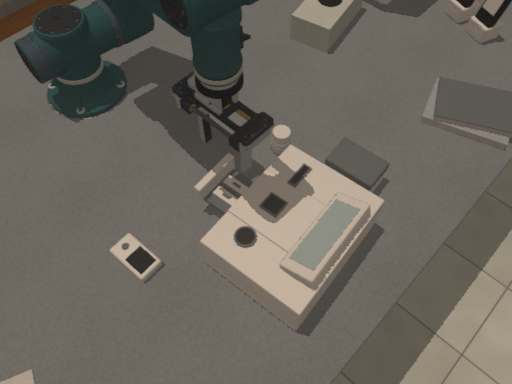

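View pics/side0.png

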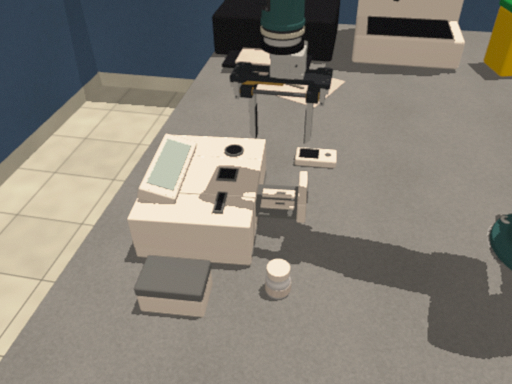

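The scene view shows the reader on the right, with the round window nearest the camera at (244,238), the square at (273,205) and the slot at (300,176). The open drawer is at (215,178). The side view shows the same order. The networks' positions from both cameras agree with the known 90 mm spacing and a height of 0.12 m. The jaws currently open along world x. Next I measure the drawer while the arm backs off, turns and shuts the fingers.

```bash
python3 - <<'E'
from h import *
rw=np.array([.665,-.070]);sw=np.array([.6495,.110]); sq=np.array([.6573,.019])
y=(sw-rw)/np.linalg.norm(sw-rw); x=np.array([y[1],-y[0]]); yaw=np.arctan2(x[1],x[0])
C=(rw+sw+sq)/3+.05*x; print("spacing",np.linalg.norm(sw-sq),np.linalg.norm(sq-rw),"yaw",yaw,"centre",C,"home face",C-.135*x)
for n in ["scene","side"]:
    P=np.load(n+".npz")["P"]; L=np.stack([(P[...,:2]-C)@x,(P[...,:2]-C)@y,P[...,2]],-1)
    m=(L[...,2]>.055)&(L[...,2]<.105)&(abs(L[...,1])<.07)&(L[...,0]<-.12)&(L[...,0]>-.26)
    top=m&(L[...,2]>.088)
    for k in (m,top): print(n,k.sum(),np.percentile(L[k],[1,5,25,50,75,99],axis=0).round(4).tolist())
    # reader check: deck extent
    dk=(abs(L[...,2]-.115)<.004)&(abs(L[...,0])<.2)&(abs(L[...,1])<.2); print("deck",np.percentile(L[dk],[.5,50,99.5],axis=0).round(4).tolist())
E
```

```text
spacing 0.09133367396530155 0.08933246890129032 yaw 0.08589921156533818 centre [0.70708231 0.02395635] home face [0.57258007 0.01237421]
scene 1788 [[-0.2151, -0.0586, 0.0553], [-0.2121, -0.0527, 0.0562], [-0.2003, -0.0309, 0.0584], [-0.191, -0.0046, 0.0627], [-0.1646, 0.0218, 0.0868], [-0.1395, 0.0522, 0.0989]]
scene 433 [[-0.2165, -0.0587, 0.0884], [-0.2149, -0.0553, 0.0896], [-0.211, -0.0344, 0.0941], [-0.2058, -0.0068, 0.0958], [-0.2013, 0.025, 0.097], [-0.1981, 0.0545, 0.0996]]
deck [[-0.1145, -0.1492, 0.1113], [-0.0131, -0.0297, 0.1149], [0.1192, 0.1479, 0.1188]]
side 1462 [[-0.2173, -0.0509, 0.0551], [-0.2141, -0.045, 0.0554], [-0.2016, -0.0164, 0.0568], [-0.1759, 0.0111, 0.0606], [-0.1484, 0.0342, 0.0794], [-0.1213, 0.058, 0.0965]]
side 312 [[-0.216, -0.0551, 0.0887], [-0.2153, -0.0494, 0.092], [-0.2118, -0.0221, 0.094], [-0.2074, 0.0076, 0.0948], [-0.203, 0.0374, 0.0955], [-0.1986, 0.0582, 0.0978]]
deck [[-0.1143, -0.147, 0.1111], [-0.0218, 0.048, 0.1138], [0.1158, 0.1501, 0.1188]]
```

Request:
step_arm([
  {"jaw": 0, "ty": -0.015, "az": 0.14},
  {"jaw": 0, "ty": -0.03, "az": 0.28},
  {"jaw": 0, "ty": -0.045, "az": 0.42},
  {"jaw": 0, "ty": -0.06, "az": 0.56},
  {"jaw": 0, "ty": -0.075, "az": 0.7},
  {"jaw": 0, "ty": -0.09, "az": 0.84},
  {"jaw": 0, "ty": -0.105, "az": 0.98},
  {"jaw": 0, "ty": -0.12, "az": 1.1},
])

```text
invalid input
```

Request:
step_arm([
  {"jaw": 0, "tx": 0, "ty": -0.015, "tz": 0, "ax": 0, "ay": 0, "az": 0.14},
  {"jaw": 0, "tx": 0, "ty": -0.03, "tz": 0, "ax": 0, "ay": 0, "az": 0.28},
  {"jaw": 0, "tx": 0, "ty": -0.045, "tz": 0, "ax": 0, "ay": 0, "az": 0.42},
  {"jaw": 0, "tx": 0, "ty": -0.06, "tz": 0, "ax": 0, "ay": 0, "az": 0.56},
  {"jaw": 0, "tx": 0, "ty": -0.075, "tz": 0, "ax": 0, "ay": 0, "az": 0.7},
  {"jaw": 0, "tx": 0, "ty": -0.09, "tz": 0, "ax": 0, "ay": 0, "az": 0.84},
  {"jaw": 0, "tx": 0, "ty": -0.105, "tz": 0, "ax": 0, "ay": 0, "az": 0.98},
  {"jaw": 0, "tx": 0, "ty": -0.12, "tz": 0, "ax": 0, "ay": 0, "az": 1.1},
])

```text
time: 1.7
tool_pos: [0.4294, -0.0, 0.2136]
ee_rot: [3.141, -0.0, 0.466]
wrist_force: [-1.1, 0.4, 1.1]
width: 0.0335
```

Request:
step_arm([
  {"jaw": 0, "tx": 0, "ty": 0, "tz": 0.02, "ax": 0, "ay": 0, "az": 0.13},
  {"jaw": 0, "tx": 0, "ty": 0, "tz": 0.04, "ax": 0, "ay": 0, "az": 0.26},
  {"jaw": 0, "tx": 0, "ty": 0, "tz": 0.065, "ax": 0, "ay": 0, "az": 0.38},
  {"jaw": 0, "tx": 0, "ty": 0, "tz": 0.09, "ax": 0, "ay": 0, "az": 0.38},
  {"jaw": 0, "tx": 0, "ty": 0, "tz": 0.115, "ax": 0, "ay": 0, "az": 0.38},
  {"jaw": 0, "tx": 0, "ty": 0, "tz": 0.135, "ax": 0, "ay": 0, "az": 0.38},
  {"jaw": 0, "tx": 0, "ty": 0, "tz": 0.142, "ax": 0, "ay": 0, "az": 0.38},
  {"jaw": 0, "tx": 0, "ty": 0, "tz": 0.142, "ax": 0, "ay": 0, "az": 0.38},
])

```text
time: 2.5
tool_pos: [0.4287, 0.0001, 0.0708]
ee_rot: [-3.141, 0.002, 0.086]
wrist_force: [1.2, 0.6, -0.8]
width: 0.0002
```

Request:
step_arm([
  {"jaw": 0, "tx": 0.02, "ty": 0, "tz": 0, "ax": 0, "ay": 0, "az": 0},
  {"jaw": 0, "tx": 0.04, "ty": 0, "tz": 0, "ax": 0, "ay": 0, "az": 0},
  {"jaw": 0, "tx": 0.05, "ty": 0, "tz": 0, "ax": 0, "ay": 0, "az": 0},
  {"jaw": 0, "tx": 0.055, "ty": 0, "tz": 0, "ax": 0, "ay": 0, "az": 0},
  {"jaw": 0, "tx": 0.06, "ty": 0, "tz": 0, "ax": 0, "ay": 0, "az": 0},
  {"jaw": 0, "tx": 0.066, "ty": 0, "tz": 0, "ax": 0, "ay": 0, "az": 0},
  {"jaw": 0, "tx": 0.073, "ty": 0, "tz": 0, "ax": 0, "ay": 0, "az": 0},
  {"jaw": 0, "tx": 0.08, "ty": 0, "tz": 0, "ax": 0, "ay": 0, "az": 0},
])

```text
time: 3.3
tool_pos: [0.5086, 0.007, 0.0707]
ee_rot: [-3.141, 0.002, 0.085]
wrist_force: [-2.1, 0.2, 1.1]
width: 0.0005
```

Request:
step_arm([
  {"jaw": 0, "tx": 0.008, "ty": 0, "tz": 0, "ax": 0, "ay": 0, "az": 0},
  {"jaw": 0, "tx": 0.016, "ty": 0, "tz": 0, "ax": 0, "ay": 0, "az": 0},
  {"jaw": 0, "tx": 0.024, "ty": 0, "tz": 0, "ax": 0, "ay": 0, "az": 0},
  {"jaw": 0, "tx": 0.03, "ty": 0, "tz": 0, "ax": 0, "ay": 0, "az": 0},
  {"jaw": 0, "tx": 0.036, "ty": 0, "tz": 0, "ax": 0, "ay": 0, "az": 0},
  {"jaw": 0, "tx": 0.042, "ty": 0, "tz": 0, "ax": 0, "ay": 0, "az": 0},
  {"jaw": 0, "tx": 0.046, "ty": 0, "tz": 0, "ax": 0, "ay": 0, "az": 0},
  {"jaw": 0, "tx": 0.048, "ty": 0, "tz": 0, "ax": 0, "ay": 0, "az": 0},
])

```text
time: 4.1
tool_pos: [0.5568, 0.0113, 0.0705]
ee_rot: [-3.141, 0.002, 0.086]
wrist_force: [-2.8, 1.4, 1.5]
width: 0.0007
```

Drawer friction is visible at about 2–3 N. I now creep to the hard stop, expected at TCP x ≈ 0.565.

Request:
step_arm([
  {"jaw": 0, "tx": 0.002, "ty": 0, "tz": 0, "ax": 0, "ay": 0, "az": 0},
  {"jaw": 0, "tx": 0.004, "ty": 0, "tz": 0, "ax": 0, "ay": 0, "az": 0},
  {"jaw": 0, "tx": 0.006, "ty": 0, "tz": 0, "ax": 0, "ay": 0, "az": 0},
  {"jaw": 0, "tx": 0.007, "ty": 0, "tz": 0, "ax": 0, "ay": 0, "az": 0},
  {"jaw": 0, "tx": 0.007, "ty": 0, "tz": 0, "ax": 0, "ay": 0, "az": 0},
])

```text
time: 4.6
tool_pos: [0.5632, 0.0118, 0.0704]
ee_rot: [-3.141, 0.003, 0.086]
wrist_force: [-4.5, 0.8, 2.4]
width: 0.0005
```

Request:
step_arm([
  {"jaw": 0, "tx": 0.001, "ty": 0, "tz": 0, "ax": 0, "ay": 0, "az": 0},
  {"jaw": 0, "tx": 0.002, "ty": 0, "tz": 0, "ax": 0, "ay": 0, "az": 0},
  {"jaw": 0, "tx": 0.002, "ty": 0, "tz": 0, "ax": 0, "ay": 0, "az": 0},
])

```text
time: 4.9
tool_pos: [0.5632, 0.0119, 0.0705]
ee_rot: [-3.141, 0.008, 0.086]
wrist_force: [-8.0, -0.7, 4.9]
width: 0.0005
```

Request:
step_arm([
  {"jaw": 0, "tx": 0.002, "ty": 0, "tz": 0, "ax": 0, "ay": 0, "az": 0},
  {"jaw": 0, "tx": 0.004, "ty": 0, "tz": 0, "ax": 0, "ay": 0, "az": 0},
  {"jaw": 0, "tx": 0.004, "ty": 0, "tz": 0, "ax": 0, "ay": 0, "az": 0},
])

```text
time: 5.2
tool_pos: [0.5631, 0.0119, 0.0705]
ee_rot: [-3.141, 0.018, 0.086]
wrist_force: [-13.7, 0.2, 8.7]
width: 0.0005
```

The drawer is against its hard stop: TCP x stays at 0.563 while the force rises to 14 N. I back off, raise, and look.

Request:
step_arm([
  {"jaw": 0, "tx": -0.005, "ty": 0, "tz": 0, "ax": 0, "ay": 0, "az": 0},
  {"jaw": 0, "tx": -0.02, "ty": 0, "tz": 0, "ax": 0, "ay": 0, "az": 0},
  {"jaw": 0, "tx": -0.04, "ty": 0, "tz": 0, "ax": 0, "ay": 0, "az": 0},
  {"jaw": 0, "tx": -0.06, "ty": 0.01, "tz": -0.02, "ax": 0, "ay": -0.01, "az": 0},
  {"jaw": 0, "tx": -0.06, "ty": 0.03, "tz": -0.05, "ax": 0, "ay": -0.015, "az": 0},
  {"jaw": 0, "tx": -0.06, "ty": 0.05, "tz": -0.08, "ax": 0, "ay": -0.018, "az": 0},
  {"jaw": 0, "tx": -0.06, "ty": 0.07, "tz": -0.11, "ax": 0, "ay": -0.018, "az": 0},
  {"jaw": 0, "tx": -0.06, "ty": 0.09, "tz": -0.14, "ax": 0, "ay": -0.018, "az": 0},
])

```text
time: 6.0
tool_pos: [0.5145, -0.084, 0.213]
ee_rot: [3.141, 0.033, 0.086]
wrist_force: [0.8, 0.5, -0.2]
width: 0.0005
```

```bash
python3 - <<'E'
from h import *
o=get_obs(); print(o["tool_pos"],o["ee_rot"],o["wrist_force"])
C=np.array([.7071,.0240]); a=.086; x=np.array([np.cos(a),np.sin(a)]); y=np.array([-x[1],x[0]])
ims=[]
for n in ["scene","side"]:
    p,d=snapshot(n); P=cloud(n,d); ims.append(p)
    L=np.stack([(P[...,:2]-C)@x,(P[...,:2]-C)@y,P[...,2]],-1)
    m=(L[...,2]>.088)&(L[...,2]<.1)&(abs(L[...,1])<.05)&(L[...,0]<-.12)&(L[...,0]>-.26)
    print(n,m.sum(),np.percentile(L[m],[1,5,50,95],axis=0).round(4).tolist())
    for q in ["round_window","square_window","slot_window"]:
        for s in silhouettes(n,q)[:1]:
            k=s["pixels"]&(d>0); X=P[k]; print(q,s["confidence"],s["rect"],((np.percentile(X,3,0)+np.percentile(X,97,0))/2).round(4),np.median(X,0).round(4))
cv2.imwrite("pics/b.png",np.hstack(ims)[:,:,::-1][:, :].copy()[50:350,100:900])
E
```

```text
[ 0.51446981 -0.08398084  0.21299098] [3.14115989 0.03275048 0.0855724 ] [ 0.81815197  0.47322967 -0.22695319]
scene 201 [[-0.1348, -0.0494, 0.0925], [-0.1338, -0.0448, 0.0939], [-0.1289, -0.0018, 0.0962], [-0.1242, 0.0448, 0.0985]]
round_window 0.81 [235.5, 227.7, 255.8, 247.0] [ 0.6655 -0.0706  0.119 ] [ 0.6661 -0.0719  0.1209]
square_window 0.96 [259.4, 192.8, 284.1, 216.9] [0.6575 0.019  0.1209] [0.6581 0.0177 0.1209]
slot_window 0.6 [285.4, 165.0, 310.4, 186.9] [0.6491 0.108  0.1204] [0.6497 0.1062 0.121 ]
side 210 [[-0.1342, -0.0489, 0.0899], [-0.1338, -0.0454, 0.0922], [-0.1274, 0.0035, 0.0949], [-0.1207, 0.0445, 0.0969]]
round_window 0.77 [223.9, 143.2, 242.4, 156.4] [ 0.6657 -0.0745  0.1173] [ 0.6652 -0.0663  0.1195]
square_window 0.54 [215.7, 167.4, 237.7, 182.7] [0.6577 0.0216 0.1183] [0.6582 0.0247 0.1195]
slot_window 0.59 [212.5, 191.6, 230.2, 212.6] [0.6492 0.1101 0.1188] [0.6491 0.1134 0.1196]
```

View pics/b.png

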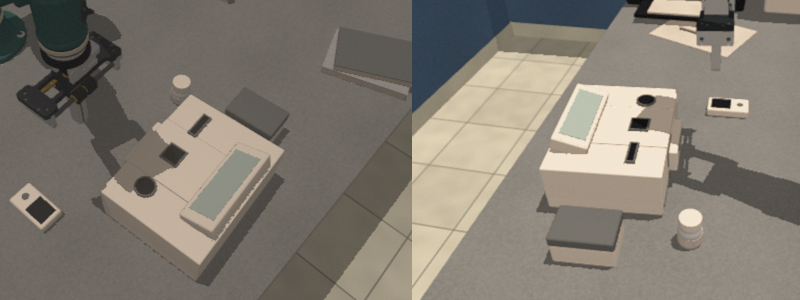

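The views show the drawer shut: the plate at (672,145) in the side half sits close to the body, and its face is at local x −0.135, the home value. The bystanders are unmoved. The round window is at (145,186) in the scene half, world (0.6655, −0.071). I go over it high and straighten the tool.

Request:
step_arm([
  {"jaw": 0, "tx": 0.02, "ty": 0, "tz": -0.001, "ax": 0, "ay": 0.01, "az": 0},
  {"jaw": 0, "tx": 0.045, "ty": 0, "tz": -0.002, "ax": 0, "ay": 0.02, "az": 0},
  {"jaw": 0, "tx": 0.075, "ty": 0, "tz": -0.003, "ax": 0, "ay": 0.033, "az": 0},
  {"jaw": 0, "tx": 0.105, "ty": 0, "tz": -0.004, "ax": 0, "ay": 0.033, "az": 0},
  {"jaw": 0, "tx": 0.13, "ty": 0, "tz": -0.005, "ax": 0, "ay": 0.033, "az": 0},
  {"jaw": 0, "tx": 0.145, "ty": 0, "tz": -0.005, "ax": 0, "ay": 0.033, "az": 0},
  {"jaw": 0, "tx": 0.152, "ty": 0, "tz": -0.005, "ax": 0, "ay": 0.033, "az": 0},
  {"jaw": 0, "tx": 0.152, "ty": 0, "tz": -0.005, "ax": 0, "ay": 0.033, "az": 0},
])

```text
time: 7.2
tool_pos: [0.6643, -0.068, 0.2067]
ee_rot: [-3.139, 0.009, 0.088]
wrist_force: [0.2, -0.3, -0.2]
width: 0.0008
```

Request:
step_arm([
  {"jaw": 0, "tx": 0.001, "ty": 0.003, "tz": 0.01, "ax": 0, "ay": 0.008, "az": 0},
  {"jaw": 0, "tx": 0.001, "ty": 0.003, "tz": 0.022, "ax": 0, "ay": 0.008, "az": 0},
  {"jaw": 0, "tx": 0.001, "ty": 0.003, "tz": 0.034, "ax": 0, "ay": 0.008, "az": 0},
  {"jaw": 0, "tx": 0.001, "ty": 0.003, "tz": 0.044, "ax": 0, "ay": 0.008, "az": 0},
  {"jaw": 0, "tx": 0.001, "ty": 0.003, "tz": 0.052, "ax": 0, "ay": 0.008, "az": 0},
  {"jaw": 0, "tx": 0.001, "ty": 0.003, "tz": 0.057, "ax": 0, "ay": 0.008, "az": 0},
  {"jaw": 0, "tx": 0.001, "ty": 0.003, "tz": 0.058, "ax": 0, "ay": 0.008, "az": 0},
  {"jaw": 0, "tx": 0.001, "ty": 0.003, "tz": 0.058, "ax": 0, "ay": 0.008, "az": 0},
])

```text
time: 8.0
tool_pos: [0.6652, -0.0708, 0.1488]
ee_rot: [-3.139, 0.0, 0.088]
wrist_force: [-0.2, -0.2, -0.0]
width: 0.0003
```

```bash
python3 - <<'E'
from h import *
o=get_obs(); print(o["time"],o["tool_pos"],o["ee_rot"],o["wrist_force"])
ims=[]
for n,b in (("scene",(160,180)),("side",(150,90))):
    p,d=snapshot(n); u,v=b; ims.append(cv2.resize(p[v:v+110,u:u+140],None,fx=2.8,fy=2.8,interpolation=2))
cv2.imwrite("pics/c.png",np.hstack(ims)[:,:,::-1])
E
```

```text
8.0 [ 0.66516135 -0.0708392   0.14883861] [-3.13873410e+00  2.76817244e-04  8.77189326e-02] [-0.19736832 -0.20213008 -0.00266405]
```

View pics/c.png

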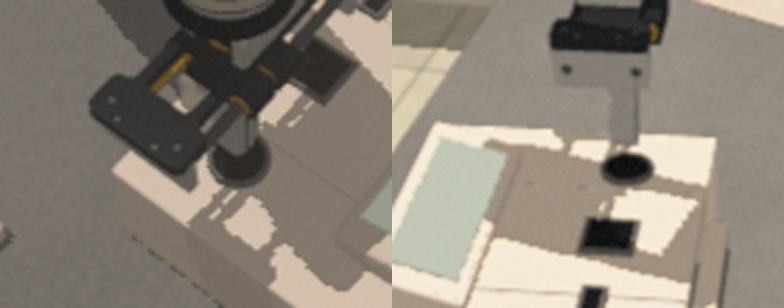

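The fingertips stand above the round window in both views, at (240,155) on the left and (625,140) on the right. The tip height is about 0.141 m, which is 2.1 cm above the glass. I hold for about 3 s.

Request:
step_arm([
  {"jaw": 0, "tx": 0, "ty": 0, "tz": 0, "ax": 0, "ay": 0, "az": 0},
  {"jaw": 0, "tx": 0, "ty": 0, "tz": 0, "ax": 0, "ay": 0, "az": 0},
  {"jaw": 0, "tx": 0, "ty": 0, "tz": 0, "ax": 0, "ay": 0, "az": 0},
  {"jaw": 0, "tx": 0, "ty": 0, "tz": 0, "ax": 0, "ay": 0, "az": 0},
  {"jaw": 0, "tx": 0, "ty": 0, "tz": 0, "ax": 0, "ay": 0, "az": 0},
  {"jaw": 0, "tx": 0, "ty": 0, "tz": 0, "ax": 0, "ay": 0, "az": 0},
  {"jaw": 0, "tx": 0, "ty": 0, "tz": 0, "ax": 0, "ay": 0, "az": 0},
  {"jaw": 0, "tx": 0, "ty": 0, "tz": 0, "ax": 0, "ay": 0, "az": 0},
])

```text
time: 8.9
tool_pos: [0.6654, -0.0709, 0.1494]
ee_rot: [-3.139, -0.001, 0.088]
wrist_force: [1.4, -0.3, -0.3]
width: 0.0004
```

Request:
step_arm([
  {"jaw": 0, "tx": 0, "ty": 0, "tz": 0, "ax": 0, "ay": 0, "az": 0},
  {"jaw": 0, "tx": 0, "ty": 0, "tz": 0, "ax": 0, "ay": 0, "az": 0},
  {"jaw": 0, "tx": 0, "ty": 0, "tz": 0, "ax": 0, "ay": 0, "az": 0},
  {"jaw": 0, "tx": 0, "ty": 0, "tz": 0, "ax": 0, "ay": 0, "az": 0},
  {"jaw": 0, "tx": 0, "ty": 0, "tz": 0, "ax": 0, "ay": 0, "az": 0},
  {"jaw": 0, "tx": 0, "ty": 0, "tz": 0, "ax": 0, "ay": 0, "az": 0},
  {"jaw": 0, "tx": 0, "ty": 0, "tz": 0, "ax": 0, "ay": 0, "az": 0},
  {"jaw": 0, "tx": 0, "ty": 0, "tz": 0, "ax": 0, "ay": 0, "az": 0},
])

```text
time: 9.7
tool_pos: [0.6654, -0.0709, 0.1494]
ee_rot: [-3.139, -0.001, 0.088]
wrist_force: [-0.0, 0.4, 0.2]
width: 0.0005
```

Request:
step_arm([
  {"jaw": 0, "tx": 0, "ty": 0, "tz": 0, "ax": 0, "ay": 0, "az": 0},
  {"jaw": 0, "tx": 0, "ty": 0, "tz": 0, "ax": 0, "ay": 0, "az": 0},
  {"jaw": 0, "tx": 0, "ty": 0, "tz": 0, "ax": 0, "ay": 0, "az": 0},
  {"jaw": 0, "tx": 0, "ty": 0, "tz": 0, "ax": 0, "ay": 0, "az": 0},
  {"jaw": 0, "tx": 0, "ty": 0, "tz": 0, "ax": 0, "ay": 0, "az": 0},
  {"jaw": 0, "tx": 0, "ty": 0, "tz": 0, "ax": 0, "ay": 0, "az": 0},
  {"jaw": 0, "tx": 0, "ty": 0, "tz": 0, "ax": 0, "ay": 0, "az": 0},
  {"jaw": 0, "tx": 0, "ty": 0, "tz": 0, "ax": 0, "ay": 0, "az": 0},
])

```text
time: 10.5
tool_pos: [0.6654, -0.0709, 0.1494]
ee_rot: [-3.139, -0.001, 0.088]
wrist_force: [-0.4, 0.2, 0.2]
width: 0.0007
```

Request:
step_arm([
  {"jaw": 0, "tx": 0, "ty": 0, "tz": 0, "ax": 0, "ay": 0, "az": 0},
  {"jaw": 0, "tx": 0, "ty": 0, "tz": 0, "ax": 0, "ay": 0, "az": 0},
  {"jaw": 0, "tx": 0, "ty": 0, "tz": 0, "ax": 0, "ay": 0, "az": 0},
  {"jaw": 0, "tx": 0, "ty": 0, "tz": 0, "ax": 0, "ay": 0, "az": 0},
  {"jaw": 0, "tx": 0, "ty": 0, "tz": 0, "ax": 0, "ay": 0, "az": 0},
  {"jaw": 0, "tx": 0, "ty": 0, "tz": 0, "ax": 0, "ay": 0, "az": 0},
  {"jaw": 0, "tx": 0, "ty": 0, "tz": 0, "ax": 0, "ay": 0, "az": 0},
  {"jaw": 0, "tx": 0, "ty": 0, "tz": 0, "ax": 0, "ay": 0, "az": 0},
])

```text
time: 11.3
tool_pos: [0.6654, -0.0709, 0.1494]
ee_rot: [-3.139, -0.001, 0.088]
wrist_force: [-0.5, -0.6, -0.2]
width: 0.0006
```

Held for over 3 s. Now up first, then back.

Request:
step_arm([
  {"jaw": 0, "tx": 0, "ty": 0, "tz": -0.015, "ax": 0, "ay": 0, "az": 0},
  {"jaw": 0, "tx": 0, "ty": 0, "tz": -0.04, "ax": 0, "ay": 0, "az": 0},
  {"jaw": 0, "tx": -0.02, "ty": 0, "tz": -0.07, "ax": 0, "ay": 0, "az": 0},
  {"jaw": 0, "tx": -0.05, "ty": 0, "tz": -0.1, "ax": 0, "ay": 0, "az": 0},
  {"jaw": 0, "tx": -0.09, "ty": 0, "tz": -0.12, "ax": 0, "ay": 0, "az": 0},
  {"jaw": 0, "tx": -0.13, "ty": 0, "tz": -0.13, "ax": 0, "ay": 0, "az": 0},
  {"jaw": 0, "tx": -0.17, "ty": 0, "tz": -0.13, "ax": 0, "ay": 0, "az": 0},
  {"jaw": 0, "tx": -0.21, "ty": 0, "tz": -0.13, "ax": 0, "ay": 0, "az": 0},
])

```text
time: 12.1
tool_pos: [0.4549, -0.0897, 0.2815]
ee_rot: [-3.141, -0.004, 0.088]
wrist_force: [-0.4, -0.1, 0.9]
width: 0.0006
```

Request:
step_arm([
  {"jaw": 0, "tx": -0.03, "ty": 0, "tz": 0, "ax": 0, "ay": 0, "az": 0},
  {"jaw": 0, "tx": -0.06, "ty": 0, "tz": 0, "ax": 0, "ay": 0, "az": 0},
  {"jaw": 0, "tx": -0.08, "ty": 0, "tz": 0, "ax": 0, "ay": 0, "az": 0},
  {"jaw": 0, "tx": -0.08, "ty": 0, "tz": 0, "ax": 0, "ay": 0, "az": 0},
  {"jaw": 0, "tx": -0.08, "ty": 0, "tz": 0, "ax": 0, "ay": 0, "az": 0},
])

```text
time: 12.6
tool_pos: [0.3757, -0.0969, 0.2825]
ee_rot: [3.141, -0.007, 0.088]
wrist_force: [0.1, -0.6, -0.2]
width: 0.0006
```

```bash
python3 - <<'E'
from h import *
o=get_obs(); print(o["time"],o["tool_pos"],o["wrist_force"],abs(o["qvel"]).max())
C=np.array([.7071,.0240]); a=.086; x=np.array([np.cos(a),np.sin(a)]); y=np.array([-x[1],x[0]])
for n in ["scene","side"]:
    p,d=snapshot(n); P=cloud(n,d); cv2.imwrite(f"pics/end_{n}.png",p[:,:,::-1])
    L=np.stack([(P[...,:2]-C)@x,(P[...,:2]-C)@y,P[...,2]],-1)
    m=(L[...,2]>.088)&(L[...,2]<.1)&(abs(L[...,1])<.05)&(L[...,0]<-.12)&(L[...,0]>-.26)
    print(n,m.sum(),np.percentile(L[m],[1,5,50],axis=0).round(4)[:,0])
    for q in ["jar","meter","tip_box"]:
        for s in silhouettes(n,q)[:1]:
            X=P[s["pixels"]&(d>0)]; print(q,s["confidence"],s["rect"],np.median(X,0).round(3))
E
```

```text
12.6 [ 0.37565069 -0.09687416  0.28245951] [ 0.09418577 -0.57598448 -0.1759019 ] 0.03377000749223649
scene 197 [-0.1345 -0.1338 -0.1289]
jar 0.62 [273.5, 124.7, 293.6, 153.9] [0.523 0.195 0.059]
meter 0.87 [107.7, 233.3, 162.5, 284.0] [ 0.498 -0.229  0.023]
tip_box 0.92 [326.1, 135.0, 392.0, 192.8] [0.705 0.252 0.068]
side 209 [-0.1341 -0.1338 -0.1274]
jar 0.85 [267.6, 257.5, 293.5, 298.6] [0.515 0.222 0.051]
meter 0.87 [294.0, 148.9, 335.8, 170.0] [ 0.492 -0.211  0.021]
tip_box 0.92 [133.6, 255.9, 211.2, 316.5] [0.693 0.283 0.066]
```

View pics/end_side.png

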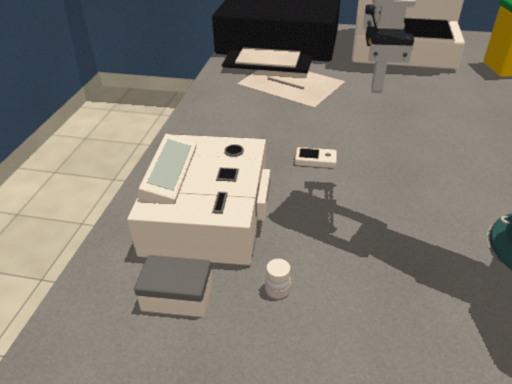

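The final view shows the drawer shut at (263,195), the hand well away at (385,60), and the jar, meter and tip box in place.

```bash
python3 -c "
from bench import *
print(close_job())"
```

```text
the job is handed in; nothing more can be done
None
```

The job is done and handed in at about 13 s of the 51 s allowed, with no check failed or disagreeing.

- **Drawer:** I pushed it home with the shut fingertips until it met the hard stop, where the arm stopped moving while the force rose to about 14 N. Both cameras afterwards put the plate face 134–135 mm in front of the reader's centre, against the expected 135 mm.
- **Round window:** only after that did I hold the fingertips over its middle for just over 3 s. They stood about 2.1 cm above the glass by the arm's own position, and the wrist force stayed at noise level, so nothing was touched.
- **Hand:** it went up first and then back, ending about 0.3 m from the window.
- **Bystanders:** the jar, meter and tip box measured within about 1 mm of where they started.

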